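# Collect the finished spool flanges from the press's catch tray

## Robot

A 7-joint arm with a two-finger parallel gripper is mounted at the origin on the work surface. World frame = base frame: x ahead of the robot, y to its left, z up, the work surface at z = 0. Lengths are in m, angles in rad, forces in N, time in s.
With the tool pointing down it reaches from about 0.4 to 0.85 m from the base axis. Payload 4.5 kg.
Tool frame: the origin (TCP) lies midway between the tips of the shut fingers; the grasp point (between the pads) lies 19 mm behind it; z points along the fingers, y is the line along which they close (so a half turn about z gives the same grasp; the last joint's range is limited). The gripper opens to 88 mm and grips with 3 to 60 N. Pads are 18 mm wide; open, the fingers measure 123 mm over their backs; the gripper's body (75 mm by 187 mm) begins 45 mm behind the grasp point.
Start: joints at [-1.258, 0.689, -0.195, 1.565, 0.157, 0.902, -0.215], TCP at [0.172, 0.601, 0.239] pointing down, gripper open.
Joint ranges: [-3.01, 3.01], [-0.46, 2.08], [-1.47, 1.51], [0.13, 2.56], [-1, 4.14], [0.04, 2.09], [-2.66, 2.66]. Speed limits (rad/s): [2.57, 2.57, 3.14, 3.14, 3.14, 3.14, 3.14].

## Interface

Orientations are given as a unit quaternion [x, y, z, w].
In Python, from plant import r gives the robot as it stands.
- The arm moves only by the tool carry_out, never from a script. Its argument "plan" is a list of rows, each an object with "rot": the turn, a rotation vector about the tool's x, y, z in rad, a list of three; "xyz": the shift along the tool's x, y, z in m, a list of three; "grip": the closure in counts, from 0 (fully open) to 255 (shut). In form: [{"rot": [wx, wy, wz], "xyz": [dx, dy, dz], "grip": grip}, ...]. A call has 1 to 8 rows; each row is the pose to reach, as a shift and turn from the pose commanded when the call began, along the tool's axes at that moment; what a row does not reach only later rows make up. A row lasts 1/12 s, in which the tool goes at most 41.7 mm and 7.16 degrees, less where a joint would pass 70% of its speed; a pose out of reach is approached as far as the arm can. A call with a gripper value outside its range is refused whole. The fingers move at their own pace and stop on an object; "squeeze" is the grip in N (left out, the last holds). Time passes only in rows, so rows that repeat a pose let the fingers close. It gives the time, the measured TCP pose, the force, the opening and the grip force at its end, in the units of the state.
- r.get_state(): the state, without advancing time (a new reading comes with each control period).
- r.snapshot(name): name is "side" or "top" or "wrist"; returns the picture (400x640x3 uint8, red, green, blue); there is no depth.
- r.camera_params(name): a dict with "fx", "fy", "cx", "cy" (pixels), "distortion" ([k1, k2, p1, p2, k3] as OpenCV has them; the pictures are not rectified), "position" and "attitude" of the camera in the world; the wrist camera has in their place "hand_eye" (4x4, takes a point from camera to tool coordinates, whose origin is the TCP and whose axes are the flange's). Camera axes: x right, y down, z forward; pixel columns grow to the right and rows downward; lengths in m; the calibration is good to about 2 mm. A picture is of the moment at which its call begins: read the wrist's pose just before it. camera_params takes no time and is no camera call.
- r.finish_job(): hands the job in; it is judged then, once.
The state is a dict: "clock": time; "q": joint angles; "qd": joint speeds; "joint_torque": joint torques, N m; "tool_pos": TCP position; "eef_rot": TCP orientation; "contact_force": force on the tool from outside, world axes, zero at the start; "moment": the same for the moment, N m; "opening": opening from 0.0 (shut) to 1.0 (fully open); "finger_force": force on a finger pad.
Only numpy, scipy, OpenCV 4.12 (cv2) and the standard library are available. Lean on these libraries where they do the work, as an engineer would, in place of code of your own. Each camera call takes 0.05 s, during which the arm holds its last target. There are 200 camera calls.

## Task

The flange press has finished two brass spool flanges, discs with a tall hub standing in the middle, and they lie in its catch tray. Collect both into the wooden tote, setting each down (not dropping it) so that it lies flat on the tote's floor, hub up, beside the other. Leave the plain disc that has no hub where it lies in the tray.

Things in the scene. Friction and masses are not known exactly. Their poses are not given: they have to be found in the camera images.
- flange_a: Finished brass spool flange: flat disc 76 mm across, 4 mm thick, with an upright hub 28 mm across rising 40 mm from its middle (44 mm high in all), 0.15 to 0.31 kg, lying disc down in the tray. Origin: centre of the disc's underside, z up. Tray: dark iron, fixed, 260 x 260 mm, walls 18 mm high, floor 4 mm thick.
- flange_b: Same as flange_a: finished brass spool flange: flat disc 76 mm across, 4 mm thick, with an upright hub 28 mm across rising 40 mm from its middle (44 mm high in all), 0.15 to 0.31 kg, lying disc down in the tray. Origin: centre of the disc's underside, z up. The press, 0.28 m high, stands left (+y) of the tray; its low chute ends over that wall.
- blank: Plain brass disc without a hub, 76 mm across, 4 mm thick, in the same tray; leave it. Origin: centre of its underside. The tray holds this, the two flanges and a bare upright sleeve (28 mm across, 40 mm high, no disc), two by two about 106 mm apart, in any order.
- tote: Open light wooden tote, loose, 1.2 kg, right (-y) of the tray. Outside 200 mm (its x) by 270 mm (its y), 55 mm high; walls and floor 6 mm thick; a dark cleat outside each short side. Origin: centre of its underside, z up; inner floor 6 mm above it. The flanges fit side by side along its y, 60 mm either side of the middle.
There are look-alikes about, which are no part of the job. What is shaped like the flange_b but purple is not meant. Leave any purple look-alike of the flange_a alone.

How it is judged:
By the outcome, as a careful person would: the job done as asked, in the order asked, and still so for the second after the job is handed in, with the robot touching nothing.
It also fails if it takes over 64 s, if anything falls off the work surface, if the arm or the gripper's body presses on something with over 40 N, if the wrist force passes 120 N, or if a joint passes its speed limit or range.

## Working session

There is one attempt and no reset: what is moved stays moved. The work goes in short steps, Python scripts to look and compute and a tool call to move; the robot and the scene stay as the last step left them, time stands still between calls to the robot, and variables do not carry over. Pictures are saved under pics/ and viewed, at most 10 in all, crops included, and the job is handed in when it is done.

Besides the shell and the picture viewer there is one more tool, called as name(argument=value, ...), one argument or row to a line, values as JSON. carry_out: Moves the arm, as the interface text tells. Its arguments: {"type":"object","properties":{"plan":{"type":"array"},"squeeze":{"type":"number"}},"required":["plan"]}

```bash
mkdir -p pics; cat > h.py <<'E'
import numpy as np, cv2
from scipy.spatial.transform import Rotation as R
from plant import r
def snap(name,fn=None):
    im=r.snapshot(name)
    if fn: cv2.imwrite('pics/'+fn,cv2.cvtColor(im,cv2.COLOR_RGB2BGR))
    return im
def K(p): return np.array([[p['fx'],0,p['cx']],[0,p['fy'],p['cy']],[0,0,1.]])
E
python3 - <<'E'
from h import *
s=r.get_state(); print(s)
for n in('top','side','wrist'): print(n,r.camera_params(n))
a=snap('top','top0.png'); b=snap('side','side0.png')
E
```

```text
{'clock': 0.0, 'q': array([-1.25817602,  0.68997126, -0.19449294,  1.5663581 ,  0.15730201,
        0.9025088 , -0.21510343]), 'qd': array([-0.00019393,  0.00062523, -0.00034038, -0.00012939,  0.0003195 ,
       -0.00170692, -0.0015812 ]), 'joint_torque': array([-4.69780460e-06, -5.27564907e+01, -1.26705699e+00, -1.53427184e+01,
       -5.26790530e-02,  6.56915814e-03,  1.72799591e-04]), 'tool_pos': array([0.17189725, 0.60022671, 0.2379137 ]), 'eef_rot': array([ 1.38925428e-01,  9.90302411e-01, -9.25947854e-04, -5.26390380e-05]), 'contact_force': array([-0.07133689,  0.59441491,  0.46146479]), 'moment': array([-0.00116878, -0.02680744, -0.01073213]), 'finger_force': 0.0, 'opening': 0.9994296287273968}
top {'fx': 380.49023431755006, 'fy': 380.49023431755006, 'cx': 320.31633327352444, 'cy': 202.87415723026766, 'distortion': array([-0.07671479,  0.        ,  0.        ,  0.        ,  0.        ]), 'position': array([0.40812248, 0.06674969, 0.8375623 ]), 'attitude': array([ 0.7080568 , -0.70549954,  0.02489184, -0.0175034 ])}
side {'fx': 440.9270978136393, 'fy': 440.9270978136393, 'cx': 325.39138679956767, 'cy': 192.43049556549644, 'distortion': array([-0.10132533,  0.        ,  0.        ,  0.        ,  0.        ]), 'position': array([0.45370533, 0.72989231, 0.88145744]), 'attitude': array([-0.00252719,  0.94554055, -0.32540776,  0.00751408])}
wrist {'fx': 308.1497379581542, 'fy': 308.1497379581542, 'cx': 317.1685323558288, 'cy': 200.32625248599982, 'distortion': array([-0.00666934,  0.        ,  0.        ,  0.        ,  0.        ]), 'hand_eye': array([[-2.61326277e-04, -9.64292287e-01, -2.64840172e-01,
         6.81606281e-02],
       [ 9.99998927e-01, -6.33734131e-04,  1.32071708e-03,
        -1.93068283e-04],
       [-1.44139555e-03, -2.64839542e-01,  9.64291418e-01,
        -1.47247992e-01],
       [ 0.00000000e+00,  0.00000000e+00,  0.00000000e+00,
         1.00000000e+00]])}
```

View pics/top0.png

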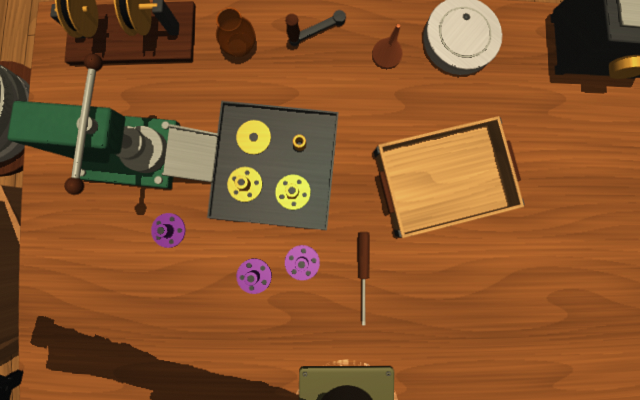

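View pics/side0.png

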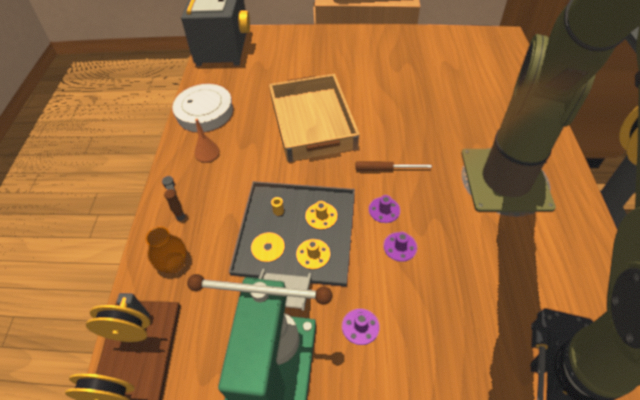

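```bash
cat >> h.py <<'E'
def ray(name,uv,z,tool=None):
    p=r.camera_params(name); uv=np.array(uv,float).reshape(-1,1,2)
    n=cv2.undistortPoints(uv,K(p),p['distortion']).reshape(-1,2)
    d=np.c_[n,np.ones(len(n))]
    if name=='wrist':
        s=tool; Rt=R.from_quat(s['eef_rot']).as_matrix(); H=p['hand_eye']
        M=Rt@H[:3,:3]; o=s['tool_pos']+Rt@H[:3,3]
    else: M=R.from_quat(p['attitude']).as_matrix(); o=p['position']
    d=d@M.T
    return o+d*((z-o[2])/d[:,2])[:,None]
def brass(im):
    h=cv2.cvtColor(im,cv2.COLOR_RGB2HSV)
    return cv2.inRange(h,(23,90,120),(36,255,255))
def discs(im,lo=300):
    m=cv2.morphologyEx(brass(im),cv2.MORPH_CLOSE,np.ones((5,5)))
    out=[]
    for c in cv2.findContours(m,cv2.RETR_EXTERNAL,cv2.CHAIN_APPROX_NONE)[0]:
        if cv2.contourArea(c)>lo: out.append((cv2.fitEllipse(cv2.convexHull(c)),cv2.boundingRect(c)))
    return out
E
python3 - <<'E'
from h import *
for n,im in(('top',cv2.imread('pics/top0.png')[:,:,::-1]),('side',cv2.imread('pics/side0.png')[:,:,::-1])):
    for e,b in discs(np.ascontiguousarray(im)): print(n,np.round(e[0],1),np.round(e[1],1),b,np.round(ray(n,[e[0]],.008),4))
im=cv2.imread('pics/top0.png'); 
cv2.imwrite('pics/crop.png',cv2.resize(im[90:250,205:530],None,fx=2.45,fy=2.45,interpolation=cv2.INTER_CUBIC))
E
```

```text
top [292.4 191.7] [35.6 36. ] (275, 174, 36, 36) [[0.4822 0.1192 0.008 ]]
top [244.3 183.7] [34.9 35.9] (227, 166, 35, 36) [[0.4993 0.2251 0.008 ]]
top [253.2 136.6] [34.4 35.3] (236, 120, 35, 35) [[0.6042 0.2073 0.008 ]]
side [312.7 253.6] [27.3 31.8] (297, 241, 32, 27) [[0.4983 0.2242 0.008 ]]
side [267.4 246.7] [26.2 31.5] (252, 234, 32, 27) [[0.6035 0.2064 0.008 ]]
side [484. 180.] [38.5 66.2] (464, 150, 39, 59) [[0.0608 0.0071 0.008 ]]
```

View pics/crop.png

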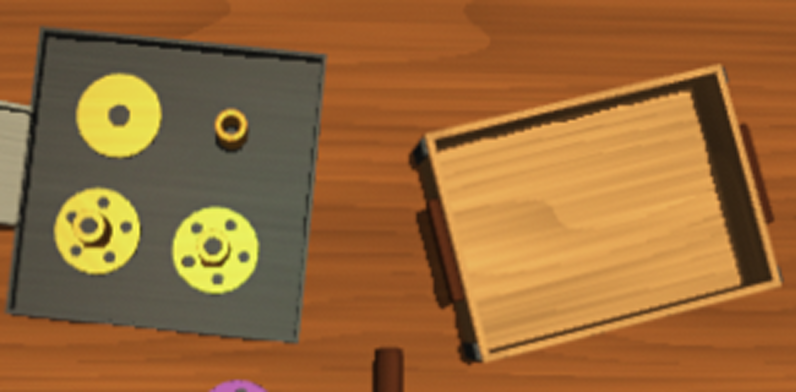

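Crop: two brass discs with upright hubs and bolt holes at top-image pixels (293,192) and (244,184) are the flanges. The blank (253,137) is flat, the sleeve (299,142) has no disc, and the purple ones (168,230), (254,276), (302,263) are outside the tray. Tote rim corners are near (379,145), (500,117), (523,206), (401,237).

```bash
cat >> h.py <<'E'
def go(target,yawy,s=None):
    """shift+rotvec in tool axes from current pose; tool down, tool y along angle yawy (mod pi)"""
    s=s or r.get_state(); R0=R.from_quat(s['eef_rot'])
    best=None
    for a in(yawy,yawy+np.pi):
        y=np.array([np.cos(a),np.sin(a),0]);z=np.array([0,0,-1.]);x=np.cross(y,z)
        d=(R0.inv()*R.from_matrix(np.c_[x,y,z])).as_rotvec()
        if best is None or np.linalg.norm(d)<np.linalg.norm(best): best=d
    print('xyz',np.round(R0.inv().apply(np.array(target)-s['tool_pos']),4),'rot',np.round(best,3))
E
python3 - <<'E'
from h import *
c=ray('top',[(379.3,145.1),(499.7,116.9),(523,205.9),(401.3,237.3)],.055)
print(c.round(4),[np.linalg.norm(c[i]-c[(i+1)%4]).round(4) for i in range(4)])
m=c.mean(0); v=c[1]-c[0]+c[2]-c[3]; v/=np.linalg.norm(v); w=c[0]-c[3]+c[1]-c[2]; w/=np.linalg.norm(w)
print('tote',m.round(4),'ydir',v.round(3),'xdir',w.round(3), np.degrees(np.arctan2(w[1],w[0])), np.degrees(np.arctan2(v[1],v[0])))
for k in(-.06,.06): print('slot',(m+k*v).round(4))
s=r.get_state(); print(R.from_quat(s['eef_rot']).as_matrix().round(3))
go((.482,.119,.2),0)
go((.499,.2245,.2),0)
t=ray('top',[(292.4,191.7)],.008)
E
```

```text
[[ 0.5766 -0.0643  0.055 ]
 [ 0.6416 -0.326   0.055 ]
 [ 0.4504 -0.371   0.055 ]
 [ 0.3846 -0.1086  0.055 ]] [np.float64(0.2697), np.float64(0.1964), np.float64(0.2705), np.float64(0.197)]
tote [ 0.5133 -0.2175  0.055 ] ydir [ 0.242 -0.97   0.   ] xdir [0.974 0.227 0.   ] 13.13634844022585 -75.99528670176294
slot [ 0.4988 -0.1593  0.055 ]
slot [ 0.5278 -0.2757  0.055 ]
[[-0.961  0.275 -0.   ]
 [ 0.275  0.961 -0.002]
 [-0.    -0.002 -1.   ]]
xyz [-0.4306 -0.3774  0.0387] rot [-1.000e-03  1.000e-03  1.292e+00]
xyz [-0.4179 -0.2713  0.0385] rot [-1.000e-03  1.000e-03  1.292e+00]
```

carry_out(
  plan=[
    {"rot": [0, 0, 0.1], "xyz": [-0.03, -0.025, -0.03], "grip": 0},
    {"rot": [0, 0, 0.2], "xyz": [-0.06, -0.05, -0.045], "grip": 0},
    {"rot": [0, 0, 0.3], "xyz": [-0.09, -0.08, -0.06], "grip": 0},
    {"rot": [0, 0, 0.4], "xyz": [-0.12, -0.105, -0.06], "grip": 0},
    {"rot": [0, 0, 0.5], "xyz": [-0.15, -0.13, -0.06], "grip": 0},
    {"rot": [0, 0, 0.6], "xyz": [-0.18, -0.16, -0.06], "grip": 0},
    {"rot": [0, 0, 0.7], "xyz": [-0.21, -0.19, -0.06], "grip": 0},
    {"rot": [0, 0, 0.8], "xyz": [-0.24, -0.215, -0.06], "grip": 0},
  ],
  squeeze=25,
)

```text
clock: 0.77
tool_pos: [0.3414, 0.3291, 0.2986]
eef_rot: [0.516, 0.857, -0.0, -0.0]
contact_force: [0.2, 0.4, 0.2]
opening: 1.0
finger_force: 0.0
```

```bash
python3 - <<'E'
from h import *
s=r.get_state(); print(s['clock'],s['tool_pos'],s['q'].round(2),s['contact_force']); go((.482,.119,.2),0)
E
```

```text
0.7667 [0.34143771 0.32908915 0.29864756] [-0.87  0.41  0.01  1.93 -0.01  0.8  -0.37] [0.20084719 0.3841282  0.18661197]
xyz [-0.2514  0.0258  0.0987] rot [-0.001  0.     0.488]
```

carry_out(
  plan=[
    {"rot": [0, 0, 0.1], "xyz": [-0.035, 0.004, 0.014], "grip": 0},
    {"rot": [0, 0, 0.2], "xyz": [-0.07, 0.007, 0.028], "grip": 0},
    {"rot": [0, 0, 0.3], "xyz": [-0.105, 0.011, 0.042], "grip": 0},
    {"rot": [0, 0, 0.4], "xyz": [-0.14, 0.015, 0.056], "grip": 0},
    {"rot": [0, 0, 0.48], "xyz": [-0.175, 0.018, 0.07], "grip": 0},
    {"rot": [0, 0, 0.48], "xyz": [-0.21, 0.022, 0.084], "grip": 0},
    {"rot": [0, 0, 0.48], "xyz": [-0.24, 0.025, 0.096], "grip": 0},
    {"rot": [0, 0, 0.48], "xyz": [-0.246, 0.026, 0.098], "grip": 0},
  ],
)

```text
clock: 1.43
tool_pos: [0.4822, 0.1207, 0.1989]
eef_rot: [0.706, 0.708, -0.002, 0.001]
contact_force: [-0.1, -0.8, -0.5]
opening: 0.997
finger_force: 0.0
```

carry_out(
  plan=[
    {"rot": [0, 0, 0], "xyz": [0, 0, 0], "grip": 0},
    {"rot": [0, 0, 0], "xyz": [0, 0, 0], "grip": 0},
  ],
)

```text
clock: 1.6
tool_pos: [0.4801, 0.1274, 0.2006]
eef_rot: [0.703, 0.711, -0.0, -0.001]
contact_force: [-0.1, 0.8, 0.2]
opening: 1.002
finger_force: 0.0
```

```bash
python3 - <<'E'
from h import *
s=r.get_state(); im=snap('wrist','w1.png'); print(s['clock'],s['tool_pos'],s['q'].round(2))
for e,b in discs(im,1000): print(np.round(e[0],1),np.round(e[1],1),b,ray('wrist',[e[0]],.008,s).round(4))
go((.482,.119,.2),0)
E
```

```text
1.6 [0.48008606 0.1273719  0.20056493] [-0.41  0.59  0.1   2.   -0.1   0.57 -0.23]
[318.7 200. ] [35.  62.2] (287, 185, 65, 34) [[0.4817 0.1029 0.008 ]]
[435.2 105.2] [70.1 77.8] (399, 68, 73, 75) [[0.6033 0.2081 0.008 ]]
[336.3  85.9] [74.6 78.8] (299, 47, 75, 79) [[0.4984 0.2259 0.008 ]]
xyz [-0.0093  0.002   0.0008] rot [-0.001 -0.001  0.014]
```

View pics/w1.png

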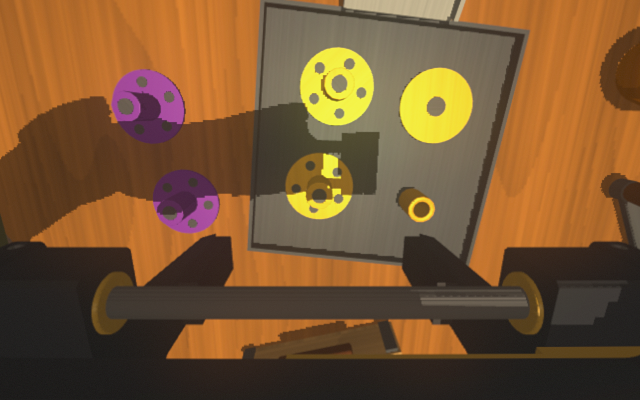

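Wrist view: shadowed flange A at about (319,186), flange B at (337,87), blank (436,105), sleeve (420,208). These agree with the fixed cameras: A ≈ (0.482, 0.119), B ≈ (0.4987, 0.225).

carry_out(
  plan=[
    {"rot": [0, 0, 0.014], "xyz": [-0.008, 0.002, 0.02], "grip": 60},
    {"rot": [0, 0, 0.014], "xyz": [-0.008, 0.002, 0.05], "grip": 60},
    {"rot": [0, 0, 0.014], "xyz": [-0.008, 0.002, 0.08], "grip": 60},
    {"rot": [0, 0, 0.014], "xyz": [-0.008, 0.002, 0.11], "grip": 60},
    {"rot": [0, 0, 0.014], "xyz": [-0.008, 0.002, 0.13], "grip": 60},
    {"rot": [0, 0, 0.014], "xyz": [-0.008, 0.002, 0.13], "grip": 60},
    {"rot": [0, 0, 0.014], "xyz": [-0.008, 0.002, 0.13], "grip": 60},
  ],
)

```text
clock: 2.23
tool_pos: [0.4818, 0.1205, 0.0708]
eef_rot: [0.707, 0.707, -0.0, -0.001]
contact_force: [-0.2, -0.3, 1.3]
opening: 0.761
finger_force: 0.0
```

```bash
python3 - <<'E'
from h import *
print(ray('wrist',[(319.5,186)],.008,dict(eef_rot=[0.703,0.711,0,-.001],tool_pos=np.array([.4801,.1274,.2006]))))
s=r.get_state(); print(s['tool_pos'],s['opening']); go((.482,.119,.014),0)
E
```

```text
[[0.48234308 0.11940532 0.008     ]]
[0.48177787 0.12050687 0.07075546] 0.7605022609710058
xyz [-0.0015  0.0003  0.0568] rot [-0.002 -0.001  0.001]
```

carry_out(
  plan=[
    {"rot": [0, 0, 0], "xyz": [-0.0015, 0, 0.02], "grip": 60},
    {"rot": [0, 0, 0], "xyz": [-0.0015, 0, 0.035], "grip": 60},
    {"rot": [0, 0, 0], "xyz": [-0.0015, 0, 0.048], "grip": 60},
    {"rot": [0, 0, 0], "xyz": [-0.0015, 0, 0.056], "grip": 60},
    {"rot": [0, 0, 0], "xyz": [-0.0015, 0, 0.056], "grip": 60},
    {"rot": [0, 0, 0], "xyz": [-0.0015, 0, 0.056], "grip": 60},
  ],
)

```text
clock: 2.73
tool_pos: [0.4832, 0.118, 0.0157]
eef_rot: [0.708, 0.707, 0.001, 0.0]
contact_force: [0.5, -0.7, 1.0]
opening: 0.767
finger_force: 0.0
```

carry_out(
  plan=[
    {"rot": [0, 0, 0], "xyz": [0, 0, 0], "grip": 130},
    {"rot": [0, 0, 0], "xyz": [0, 0, 0], "grip": 170},
    {"rot": [0, 0, 0], "xyz": [0, 0, 0], "grip": 255},
    {"rot": [0, 0, 0], "xyz": [0, 0, 0], "grip": 255},
    {"rot": [0, 0, 0], "xyz": [0, 0, 0], "grip": 255},
    {"rot": [0, 0, 0], "xyz": [0, 0, 0], "grip": 255},
    {"rot": [0, 0, 0], "xyz": [0, 0, 0], "grip": 255},
    {"rot": [0, 0, 0], "xyz": [0, 0, 0], "grip": 255},
  ],
  squeeze=30,
)

```text
clock: 3.4
tool_pos: [0.4825, 0.1173, 0.0148]
eef_rot: [0.708, 0.706, -0.0, -0.0]
contact_force: [-1.0, -0.2, 1.7]
opening: 0.308
finger_force: 30.0
```

carry_out(
  plan=[
    {"rot": [0, 0, 0], "xyz": [0, 0, -0.008], "grip": 255},
    {"rot": [0, 0, 0], "xyz": [0, 0, -0.02], "grip": 255},
    {"rot": [0, 0, 0], "xyz": [0, 0, -0.045], "grip": 255},
    {"rot": [0, 0, 0], "xyz": [0, 0, -0.075], "grip": 255},
    {"rot": [0, 0, 0], "xyz": [0, 0, -0.105], "grip": 255},
    {"rot": [0, 0, 0], "xyz": [0, 0, -0.125], "grip": 255},
    {"rot": [0, 0, 0], "xyz": [0, 0, -0.13], "grip": 255},
    {"rot": [0, 0, 0], "xyz": [0, 0, -0.13], "grip": 255},
  ],
)

```text
clock: 4.07
tool_pos: [0.4835, 0.1176, 0.1465]
eef_rot: [0.708, 0.706, 0.002, 0.001]
contact_force: [0.3, -0.3, -2.7]
opening: 0.305
finger_force: 30.0
```

```bash
python3 - <<'E'
from h import *
s=r.get_state(); print(s['tool_pos'],s['opening'],s['finger_force'],s['contact_force'],s['q'].round(2)); go((.5278,-.2757,.145),np.radians(13.7))
E
```

```text
[0.48350034 0.11759461 0.14649027] 0.30500507337927685 29.999179411679506 [ 0.28599561 -0.33655351 -2.70793312] [-0.38  0.68  0.08  2.04 -0.12  0.42 -0.21]
xyz [-0.3932  0.0451  0.0012] rot [ 0.004 -0.001 -0.241]
```

carry_out(
  plan=[
    {"rot": [0, 0, -0.03], "xyz": [-0.015, 0.002, 0], "grip": 255},
    {"rot": [0, 0, -0.06], "xyz": [-0.045, 0.005, 0], "grip": 255},
    {"rot": [0, 0, -0.09], "xyz": [-0.08, 0.009, 0], "grip": 255},
    {"rot": [0, 0, -0.12], "xyz": [-0.115, 0.013, 0], "grip": 255},
    {"rot": [0, 0, -0.15], "xyz": [-0.15, 0.017, 0], "grip": 255},
    {"rot": [0, 0, -0.18], "xyz": [-0.185, 0.021, 0], "grip": 255},
    {"rot": [0, 0, -0.21], "xyz": [-0.22, 0.025, 0], "grip": 255},
    {"rot": [0, 0, -0.24], "xyz": [-0.25, 0.029, 0], "grip": 255},
  ],
)

```text
clock: 4.73
tool_pos: [0.5097, -0.1354, 0.143]
eef_rot: [0.618, 0.786, -0.001, -0.001]
contact_force: [0.4, -0.6, -2.9]
opening: 0.309
finger_force: 30.0
```

```bash
python3 - <<'E'
from h import *
s=r.get_state(); print(s['tool_pos'],s['opening'],s['finger_force'],s['q'].round(2)); go((.5278,-.2757,.145),np.radians(13.7))
E
```

```text
[ 0.50969732 -0.13536027  0.14304087] 0.3094103705890637 30.000515431165695 [ 0.21  0.71 -0.06  1.95  0.08  0.49  0.33]
xyz [-0.1407 -0.0155 -0.002 ] rot [-0.003 -0.001 -0.001]
```

carry_out(
  plan=[
    {"rot": [0, 0, 0], "xyz": [-0.03, -0.003, 0], "grip": 255},
    {"rot": [0, 0, 0], "xyz": [-0.06, -0.006, 0], "grip": 255},
    {"rot": [0, 0, 0], "xyz": [-0.09, -0.01, 0], "grip": 255},
    {"rot": [0, 0, 0], "xyz": [-0.115, -0.013, 0], "grip": 255},
    {"rot": [0, 0, 0], "xyz": [-0.132, -0.015, 0], "grip": 255},
    {"rot": [0, 0, 0], "xyz": [-0.14, -0.0155, 0], "grip": 255},
    {"rot": [0, 0, 0], "xyz": [-0.14, -0.0155, 0], "grip": 255},
    {"rot": [0, 0, 0], "xyz": [-0.14, -0.0155, 0], "grip": 255},
  ],
)

```text
clock: 5.4
tool_pos: [0.5285, -0.2709, 0.1435]
eef_rot: [0.618, 0.786, 0.0, -0.001]
contact_force: [0.7, 1.2, -2.9]
opening: 0.306
finger_force: 30.0
```

```bash
python3 - <<'E'
from h import *
s=r.get_state(); print(s['tool_pos'],s['opening'],s['contact_force']); go((.5278,-.2757,.040),np.radians(13.7))
im=snap('wrist'); t=snap('top')[90:270,330:560]
cv2.imwrite('pics/p1.png',cv2.cvtColor(np.hstack([cv2.resize(im,(480,300)),cv2.resize(t,(320,300))]),cv2.COLOR_RGB2BGR))
E
```

```text
[ 0.52849632 -0.27094328  0.14350541] 0.30590335899899407 [ 0.66778064  1.20910763 -2.93650608]
xyz [-0.0047 -0.0017  0.1035] rot [-0.001 -0.003 -0.001]
```

View pics/p1.png

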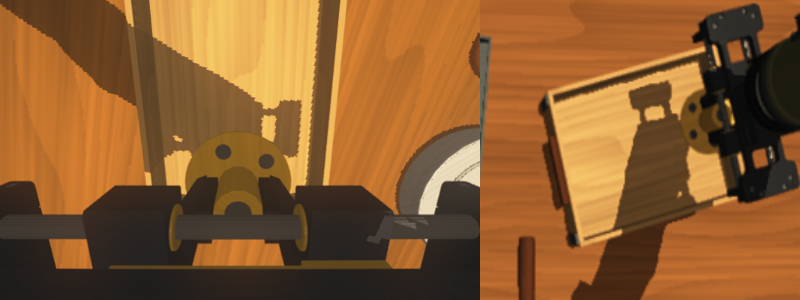

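carry_out(
  plan=[
    {"rot": [0, 0, 0], "xyz": [-0.003, -0.001, 0.015], "grip": 255},
    {"rot": [0, 0, 0], "xyz": [-0.004, -0.001, 0.04], "grip": 255},
    {"rot": [0, 0, 0], "xyz": [-0.004, -0.001, 0.065], "grip": 255},
    {"rot": [0, 0, 0], "xyz": [-0.004, -0.001, 0.09], "grip": 255},
    {"rot": [0, 0, 0], "xyz": [-0.004, -0.001, 0.105], "grip": 255},
    {"rot": [0, 0, 0], "xyz": [-0.004, -0.001, 0.112], "grip": 255},
    {"rot": [0, 0, 0], "xyz": [-0.004, -0.001, 0.115], "grip": 255},
    {"rot": [0, 0, 0], "xyz": [-0.004, -0.001, 0.115], "grip": 255},
  ],
)

```text
clock: 6.17
tool_pos: [0.5293, -0.2755, 0.0296]
eef_rot: [0.618, 0.786, 0.0, -0.0]
contact_force: [1.0, 0.1, -2.4]
opening: 0.305
finger_force: 30.0
```

```bash
python3 - <<'E'
from h import *
s=r.get_state(); print(s['tool_pos'],s['opening'],s['contact_force']); go((.5278,-.2757,.0168),np.radians(13.7))
E
```

```text
[ 0.52934183 -0.27548774  0.02963223] 0.305357960518098 [ 1.04141482  0.11263955 -2.4317143 ]
xyz [ 0.0002 -0.0015  0.0128] rot [-0.    -0.001  0.   ]
```

carry_out(
  plan=[
    {"rot": [0, 0, 0], "xyz": [0, 0, 0.004], "grip": 255},
    {"rot": [0, 0, 0], "xyz": [0, 0, 0.007], "grip": 255},
    {"rot": [0, 0, 0], "xyz": [0, 0, 0.01], "grip": 255},
    {"rot": [0, 0, 0], "xyz": [0, 0, 0.0115], "grip": 255},
    {"rot": [0, 0, 0], "xyz": [0, 0, 0.0115], "grip": 255},
    {"rot": [0, 0, 0], "xyz": [0, 0, 0.0115], "grip": 255},
  ],
)

```text
clock: 6.67
tool_pos: [0.5291, -0.2766, 0.0183]
eef_rot: [0.618, 0.786, 0.0, 0.0]
contact_force: [0.4, -0.7, -2.3]
opening: 0.307
finger_force: 30.0
```

carry_out(
  plan=[
    {"rot": [0, 0, 0], "xyz": [0, 0, 0.0007], "grip": 255},
    {"rot": [0, 0, 0], "xyz": [0, 0, 0.0014], "grip": 255},
    {"rot": [0, 0, 0], "xyz": [0, 0, 0.0014], "grip": 255},
  ],
)

```text
clock: 6.92
tool_pos: [0.5292, -0.2766, 0.0169]
eef_rot: [0.618, 0.786, 0.0, 0.0]
contact_force: [1.2, -0.3, -1.9]
opening: 0.31
finger_force: 30.0
```

carry_out(
  plan=[
    {"rot": [0, 0, 0], "xyz": [0, 0, 0.0007], "grip": 255},
    {"rot": [0, 0, 0], "xyz": [0, 0, 0.0014], "grip": 255},
    {"rot": [0, 0, 0], "xyz": [0, 0, 0.0014], "grip": 255},
  ],
)

```text
clock: 7.17
tool_pos: [0.5292, -0.2766, 0.0168]
eef_rot: [0.618, 0.786, -0.0, 0.0]
contact_force: [-1.0, 1.8, 10.2]
opening: 0.305
finger_force: 30.0
```

carry_out(
  plan=[
    {"rot": [0, 0, 0], "xyz": [0, 0, -0.0008], "grip": 255},
    {"rot": [0, 0, 0], "xyz": [0, 0, -0.0008], "grip": 160},
    {"rot": [0, 0, 0], "xyz": [0, 0, -0.0008], "grip": 130},
    {"rot": [0, 0, 0], "xyz": [0, 0, -0.0008], "grip": 100},
    {"rot": [0, 0, 0], "xyz": [0, 0, -0.0008], "grip": 80},
    {"rot": [0, 0, 0], "xyz": [0, 0, -0.0008], "grip": 80},
    {"rot": [0, 0, 0], "xyz": [0, 0, -0.0008], "grip": 80},
  ],
)

```text
clock: 7.75
tool_pos: [0.5291, -0.2765, 0.0161]
eef_rot: [0.618, 0.786, 0.0, -0.0]
contact_force: [0.7, -1.0, -0.9]
opening: 0.682
finger_force: 0.0
```

carry_out(
  plan=[
    {"rot": [0, 0, 0], "xyz": [0, 0, -0.01], "grip": 80},
    {"rot": [0, 0, 0], "xyz": [0, 0, -0.03], "grip": 80},
    {"rot": [0, 0, 0], "xyz": [0, 0, -0.06], "grip": 80},
    {"rot": [0, 0, 0], "xyz": [0, 0, -0.09], "grip": 80},
    {"rot": [0, 0, 0], "xyz": [0, 0, -0.12], "grip": 80},
    {"rot": [0, 0, 0], "xyz": [0, 0, -0.15], "grip": 80},
    {"rot": [0, 0, 0], "xyz": [0, 0, -0.17], "grip": 80},
    {"rot": [0, 0, 0], "xyz": [0, 0, -0.18], "grip": 80},
  ],
)

```text
clock: 8.42
tool_pos: [0.5303, -0.2772, 0.2]
eef_rot: [0.618, 0.786, 0.001, 0.003]
contact_force: [0.7, 0.1, -0.7]
opening: 0.685
finger_force: 0.0
```

```bash
python3 - <<'E'
from h import *
s=r.get_state(); print(s['tool_pos'],s['opening'],s['contact_force']); go((.4987,.225,.15),0)
im=snap('wrist'); t=snap('top')
cv2.imwrite('pics/p2.png',cv2.cvtColor(np.hstack([cv2.resize(im,(400,250)),cv2.resize(t,(400,250))]),cv2.COLOR_RGB2BGR))
for e,b in discs(t): print(np.round(e[0],1),np.round(e[1],1),ray('top',[e[0]],.008).round(4))
E
```

```text
[ 0.53034446 -0.27721188  0.19999739] 0.6854611150099311 [ 0.66590852  0.11266613 -0.65793002]
xyz [0.4957 0.0873 0.0487] rot [0.005 0.003 0.238]
[244.2 183.8] [35.2 35.9] [[0.4993 0.2252 0.008 ]]
[253.2 136.6] [34.5 35.3] [[0.6044 0.2073 0.008 ]]
```

View pics/p2.png

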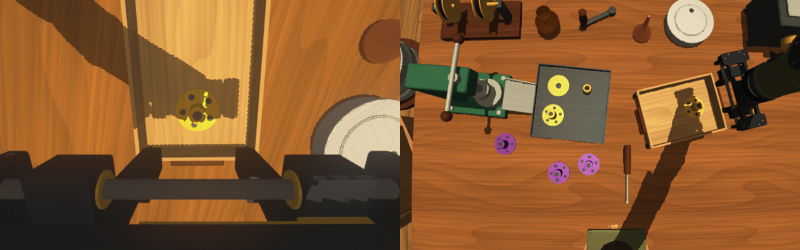

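Flange A lies flat, hub up, at the far end of the tote (left panel about (200,112)). Tote and tray are unmoved. Next is flange B.

carry_out(
  plan=[
    {"rot": [0, 0, 0.03], "xyz": [0.02, 0.003, 0], "grip": 60},
    {"rot": [0, 0, 0.06], "xyz": [0.055, 0.01, 0], "grip": 60},
    {"rot": [0, 0, 0.09], "xyz": [0.09, 0.016, 0], "grip": 60},
    {"rot": [0, 0, 0.12], "xyz": [0.125, 0.022, 0], "grip": 60},
    {"rot": [0, 0, 0.15], "xyz": [0.16, 0.028, 0], "grip": 60},
    {"rot": [0, 0, 0.18], "xyz": [0.195, 0.034, 0], "grip": 60},
    {"rot": [0, 0, 0.21], "xyz": [0.23, 0.04, 0], "grip": 60},
    {"rot": [0, 0, 0.237], "xyz": [0.265, 0.047, 0], "grip": 60},
  ],
)

```text
clock: 9.18
tool_pos: [0.5105, -0.0065, 0.1946]
eef_rot: [0.707, 0.707, -0.001, -0.001]
contact_force: [0.4, 0.6, -0.2]
opening: 0.767
finger_force: 0.0
```

```bash
python3 - <<'E'
from h import *
go((.4987,.225,.15),0)
E
```

```text
xyz [ 0.2315 -0.0118  0.0446] rot [-0.004  0.    -0.001]
```

carry_out(
  plan=[
    {"rot": [0, 0, 0], "xyz": [0.036, -0.002, 0.005], "grip": 60},
    {"rot": [0, 0, 0], "xyz": [0.072, -0.004, 0.01], "grip": 60},
    {"rot": [0, 0, 0], "xyz": [0.108, -0.006, 0.02], "grip": 60},
    {"rot": [0, 0, 0], "xyz": [0.144, -0.008, 0.03], "grip": 60},
    {"rot": [0, 0, 0], "xyz": [0.18, -0.01, 0.035], "grip": 60},
    {"rot": [0, 0, 0], "xyz": [0.21, -0.011, 0.04], "grip": 60},
    {"rot": [0, 0, 0], "xyz": [0.227, -0.0115, 0.042], "grip": 60},
    {"rot": [0, 0, 0], "xyz": [0.229, -0.0115, 0.042], "grip": 60},
  ],
)

```text
clock: 9.85
tool_pos: [0.4983, 0.2259, 0.152]
eef_rot: [0.704, 0.71, -0.001, -0.002]
contact_force: [0.2, -0.3, 0.4]
opening: 0.766
finger_force: 0.0
```

carry_out(
  plan=[
    {"rot": [0, 0, 0], "xyz": [0, 0, 0], "grip": 60},
    {"rot": [0, 0, 0], "xyz": [0, 0, 0], "grip": 60},
    {"rot": [0, 0, 0], "xyz": [0, 0, 0], "grip": 60},
  ],
)

```text
clock: 10.1
tool_pos: [0.5007, 0.2185, 0.154]
eef_rot: [0.708, 0.706, -0.001, 0.0]
contact_force: [1.0, 0.8, -0.0]
opening: 0.765
finger_force: 0.0
```

```bash
python3 - <<'E'
from h import *
s=r.get_state(); print(s['tool_pos'],s['q'].round(2),s['contact_force']);go((.4987,.225,.07),0)
im=snap('wrist'); t=snap('side')[150:370,200:420]
cv2.imwrite('pics/p3.png',cv2.cvtColor(np.hstack([cv2.resize(im,(480,300)),cv2.resize(t,(300,300))]),cv2.COLOR_RGB2BGR))
E
```

```text
[0.50067337 0.2184607  0.15397867] [-0.54  0.71  0.06  1.89 -0.08  0.54 -0.42] [ 0.95013658  0.8006697  -0.03648133]
xyz [ 0.0067 -0.0019  0.084 ] rot [-0.001  0.002 -0.002]
```

View pics/p3.png

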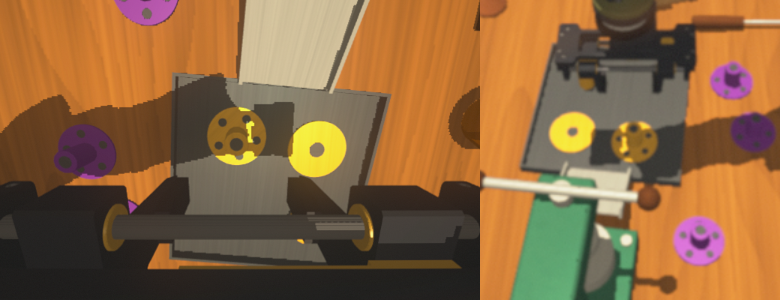

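Wrist view: flange B at left-panel (237,137), beside the blank (317,150). The chute is behind it and clear of the gripper's narrow side.

carry_out(
  plan=[
    {"rot": [0, 0, 0], "xyz": [0.006, -0.0018, 0.015], "grip": 60},
    {"rot": [0, 0, 0], "xyz": [0.006, -0.0018, 0.035], "grip": 60},
    {"rot": [0, 0, 0], "xyz": [0.006, -0.0018, 0.06], "grip": 60},
    {"rot": [0, 0, 0], "xyz": [0.006, -0.0018, 0.078], "grip": 60},
    {"rot": [0, 0, 0], "xyz": [0.006, -0.0018, 0.084], "grip": 60},
    {"rot": [0, 0, 0], "xyz": [0.006, -0.0018, 0.084], "grip": 60},
    {"rot": [0, 0, 0], "xyz": [0.006, -0.0018, 0.084], "grip": 60},
  ],
)

```text
clock: 10.78
tool_pos: [0.4992, 0.2265, 0.0707]
eef_rot: [0.707, 0.707, 0.0, 0.0]
contact_force: [0.6, -0.2, 0.5]
opening: 0.764
finger_force: 0.0
```

```bash
python3 - <<'E'
from h import *
print(r.get_state()['contact_force']);go((.4987,.225,.0145),0)
E
```

```text
[ 0.5691382  -0.24026113  0.47939278]
xyz [-0.0015 -0.0005  0.0562] rot [ 0. -0. -0.]
```

carry_out(
  plan=[
    {"rot": [0, 0, 0], "xyz": [-0.001, 0, 0.02], "grip": 60},
    {"rot": [0, 0, 0], "xyz": [-0.001, 0, 0.035], "grip": 60},
    {"rot": [0, 0, 0], "xyz": [-0.001, 0, 0.048], "grip": 60},
    {"rot": [0, 0, 0], "xyz": [-0.001, 0, 0.056], "grip": 60},
    {"rot": [0, 0, 0], "xyz": [-0.001, 0, 0.056], "grip": 60},
    {"rot": [0, 0, 0], "xyz": [-0.001, 0, 0.056], "grip": 60},
  ],
)

```text
clock: 11.28
tool_pos: [0.4989, 0.2261, 0.0145]
eef_rot: [0.707, 0.707, 0.0, 0.0]
contact_force: [0.2, -0.6, 0.3]
opening: 0.764
finger_force: 0.0
```

carry_out(
  plan=[
    {"rot": [0, 0, 0], "xyz": [0, 0, 0], "grip": 130},
    {"rot": [0, 0, 0], "xyz": [0, 0, 0], "grip": 170},
    {"rot": [0, 0, 0], "xyz": [0, 0, 0], "grip": 255},
    {"rot": [0, 0, 0], "xyz": [0, 0, 0], "grip": 255},
    {"rot": [0, 0, 0], "xyz": [0, 0, 0], "grip": 255},
    {"rot": [0, 0, 0], "xyz": [0, 0, 0], "grip": 255},
    {"rot": [0, 0, 0], "xyz": [0, 0, 0], "grip": 255},
    {"rot": [0, 0, 0], "xyz": [0, 0, 0], "grip": 255},
  ],
  squeeze=30,
)

```text
clock: 11.95
tool_pos: [0.4988, 0.2261, 0.0143]
eef_rot: [0.707, 0.707, 0.0, -0.0]
contact_force: [-0.7, 0.1, 2.4]
opening: 0.307
finger_force: 30.0
```

carry_out(
  plan=[
    {"rot": [0, 0, 0], "xyz": [0, 0, -0.008], "grip": 255},
    {"rot": [0, 0, 0], "xyz": [0, 0, -0.02], "grip": 255},
    {"rot": [0, 0, 0], "xyz": [0, 0, -0.045], "grip": 255},
    {"rot": [0, 0, 0], "xyz": [0, 0, -0.075], "grip": 255},
    {"rot": [0, 0, 0], "xyz": [0, 0, -0.105], "grip": 255},
    {"rot": [0, 0, 0], "xyz": [0, 0, -0.125], "grip": 255},
    {"rot": [0, 0, 0], "xyz": [0, 0, -0.13], "grip": 255},
    {"rot": [0, 0, 0], "xyz": [0, 0, -0.13], "grip": 255},
  ],
)

```text
clock: 12.62
tool_pos: [0.4995, 0.2264, 0.1461]
eef_rot: [0.707, 0.707, 0.002, 0.001]
contact_force: [-0.1, -0.0, -2.4]
opening: 0.308
finger_force: 30.0
```

```bash
python3 - <<'E'
from h import *
s=r.get_state(); print(s['opening'],s['contact_force']); go((.4995,-.1593,.145),np.radians(13.7))
E
```

```text
0.3082679824688612 [-0.05772714 -0.01697325 -2.37063414]
xyz [-0.3858 -0.0004  0.0005] rot [ 0.003 -0.001 -0.238]
```

carry_out(
  plan=[
    {"rot": [0, 0, -0.03], "xyz": [-0.015, 0, 0], "grip": 255},
    {"rot": [0, 0, -0.06], "xyz": [-0.045, 0, 0], "grip": 255},
    {"rot": [0, 0, -0.09], "xyz": [-0.08, 0, 0], "grip": 255},
    {"rot": [0, 0, -0.12], "xyz": [-0.115, 0, 0], "grip": 255},
    {"rot": [0, 0, -0.15], "xyz": [-0.15, 0, 0], "grip": 255},
    {"rot": [0, 0, -0.18], "xyz": [-0.185, 0, 0], "grip": 255},
    {"rot": [0, 0, -0.21], "xyz": [-0.22, 0, 0], "grip": 255},
    {"rot": [0, 0, -0.238], "xyz": [-0.25, 0, 0], "grip": 255},
  ],
)

```text
clock: 13.28
tool_pos: [0.4973, -0.0266, 0.1427]
eef_rot: [0.618, 0.786, -0.001, -0.001]
contact_force: [1.0, -0.2, -2.9]
opening: 0.308
finger_force: 30.0
```

```bash
python3 - <<'E'
from h import *
go((.4995,-.1593,.145),np.radians(13.7))
E
```

```text
xyz [-0.1294 -0.0293 -0.0022] rot [-0.004 -0.     0.   ]
```

carry_out(
  plan=[
    {"rot": [0, 0, 0], "xyz": [-0.03, -0.007, 0], "grip": 255},
    {"rot": [0, 0, 0], "xyz": [-0.06, -0.014, 0], "grip": 255},
    {"rot": [0, 0, 0], "xyz": [-0.09, -0.02, 0], "grip": 255},
    {"rot": [0, 0, 0], "xyz": [-0.115, -0.026, 0], "grip": 255},
    {"rot": [0, 0, 0], "xyz": [-0.127, -0.029, 0], "grip": 255},
    {"rot": [0, 0, 0], "xyz": [-0.129, -0.029, 0], "grip": 255},
    {"rot": [0, 0, 0], "xyz": [-0.129, -0.029, 0], "grip": 255},
    {"rot": [0, 0, 0], "xyz": [-0.129, -0.029, 0], "grip": 255},
  ],
)

```text
clock: 13.95
tool_pos: [0.5009, -0.1543, 0.1434]
eef_rot: [0.617, 0.787, 0.0, -0.001]
contact_force: [-1.2, 0.9, -2.7]
opening: 0.31
finger_force: 30.0
```

```bash
python3 - <<'E'
from h import *
print(r.get_state()['contact_force']);go((.4995,-.1593,.028),np.radians(13.7))
im=snap('wrist'); t=snap('top')[90:270,330:560]
cv2.imwrite('pics/p4.png',cv2.cvtColor(np.hstack([cv2.resize(im,(480,300)),cv2.resize(t,(320,300))]),cv2.COLOR_RGB2BGR))
E
```

```text
[-1.24814464  0.93117209 -2.71320794]
xyz [-0.0047 -0.0025  0.1154] rot [-0.001 -0.002  0.002]
```

View pics/p4.png

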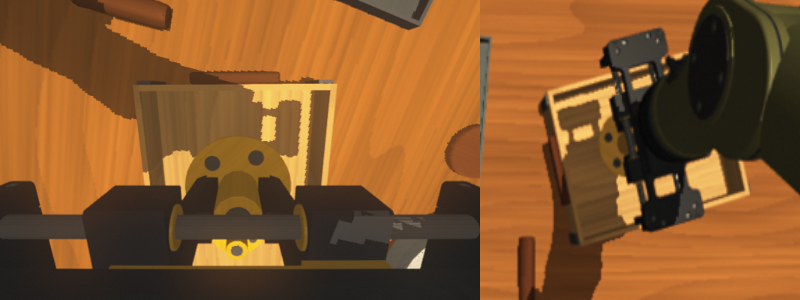

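Flange B is held level above the near half of the tote (left panel (238,170)), with flange A visible behind it at (237,250).

carry_out(
  plan=[
    {"rot": [0, 0, 0], "xyz": [-0.002, -0.001, 0.015], "grip": 255},
    {"rot": [0, 0, 0], "xyz": [-0.003, -0.001, 0.04], "grip": 255},
    {"rot": [0, 0, 0], "xyz": [-0.003, -0.001, 0.065], "grip": 255},
    {"rot": [0, 0, 0], "xyz": [-0.003, -0.001, 0.09], "grip": 255},
    {"rot": [0, 0, 0], "xyz": [-0.003, -0.001, 0.105], "grip": 255},
    {"rot": [0, 0, 0], "xyz": [-0.003, -0.001, 0.112], "grip": 255},
    {"rot": [0, 0, 0], "xyz": [-0.003, -0.001, 0.115], "grip": 255},
    {"rot": [0, 0, 0], "xyz": [-0.003, -0.001, 0.115], "grip": 255},
  ],
)

```text
clock: 14.72
tool_pos: [0.5013, -0.1584, 0.0291]
eef_rot: [0.617, 0.787, 0.0, -0.0]
contact_force: [0.3, 0.1, -2.5]
opening: 0.308
finger_force: 30.0
```

carry_out(
  plan=[
    {"rot": [0, 0, 0], "xyz": [0, 0, 0.003], "grip": 255},
    {"rot": [0, 0, 0], "xyz": [0, 0, 0.006], "grip": 255},
    {"rot": [0, 0, 0], "xyz": [0, 0, 0.009], "grip": 255},
    {"rot": [0, 0, 0], "xyz": [0, 0, 0.0105], "grip": 255},
    {"rot": [0, 0, 0], "xyz": [0, 0, 0.0105], "grip": 255},
    {"rot": [0, 0, 0], "xyz": [0, 0, 0.0105], "grip": 255},
  ],
)

```text
clock: 15.22
tool_pos: [0.5011, -0.1594, 0.0188]
eef_rot: [0.618, 0.786, 0.0, 0.0]
contact_force: [0.2, 0.4, -1.7]
opening: 0.309
finger_force: 30.0
```

carry_out(
  plan=[
    {"rot": [0, 0, 0], "xyz": [0, 0, 0.0008], "grip": 255},
    {"rot": [0, 0, 0], "xyz": [0, 0, 0.0018], "grip": 255},
    {"rot": [0, 0, 0], "xyz": [0, 0, 0.0018], "grip": 255},
  ],
)

```text
clock: 15.47
tool_pos: [0.5011, -0.1593, 0.0168]
eef_rot: [0.618, 0.786, 0.0, -0.0]
contact_force: [0.3, 0.1, -1.6]
opening: 0.308
finger_force: 30.0
```

carry_out(
  plan=[
    {"rot": [0, 0, 0], "xyz": [0, 0, 0.0004], "grip": 255},
    {"rot": [0, 0, 0], "xyz": [0, 0, 0.0009], "grip": 255},
    {"rot": [0, 0, 0], "xyz": [0, 0, 0.0009], "grip": 255},
  ],
)

```text
clock: 15.72
tool_pos: [0.5011, -0.1593, 0.0163]
eef_rot: [0.618, 0.786, 0.0, 0.0]
contact_force: [-0.9, 0.2, 2.4]
opening: 0.307
finger_force: 30.0
```

Contact with the floor; release and retreat.

carry_out(
  plan=[
    {"rot": [0, 0, 0], "xyz": [0, 0, 0], "grip": 160},
    {"rot": [0, 0, 0], "xyz": [0, 0, 0], "grip": 130},
    {"rot": [0, 0, 0], "xyz": [0, 0, 0], "grip": 100},
    {"rot": [0, 0, 0], "xyz": [0, 0, 0], "grip": 80},
    {"rot": [0, 0, 0], "xyz": [0, 0, 0], "grip": 80},
    {"rot": [0, 0, 0], "xyz": [0, 0, 0], "grip": 80},
  ],
)

```text
clock: 16.22
tool_pos: [0.5011, -0.1593, 0.0159]
eef_rot: [0.618, 0.786, 0.0, -0.0]
contact_force: [1.2, 0.8, -0.6]
opening: 0.684
finger_force: 0.0
```

carry_out(
  plan=[
    {"rot": [0, 0, 0], "xyz": [0, 0, -0.01], "grip": 80},
    {"rot": [0, 0, 0], "xyz": [0, 0, -0.03], "grip": 80},
    {"rot": [0, 0, 0], "xyz": [0, 0, -0.06], "grip": 80},
    {"rot": [0, 0, 0], "xyz": [0, 0, -0.09], "grip": 80},
    {"rot": [0, 0, 0], "xyz": [0, 0, -0.12], "grip": 80},
    {"rot": [0, 0, 0], "xyz": [0, 0, -0.15], "grip": 80},
    {"rot": [0, 0, 0], "xyz": [0, 0, -0.18], "grip": 80},
    {"rot": [0, 0, 0], "xyz": [0, 0, -0.2], "grip": 80},
  ],
)

```text
clock: 16.88
tool_pos: [0.5016, -0.1595, 0.2195]
eef_rot: [0.618, 0.786, 0.001, 0.002]
contact_force: [-0.0, -0.3, -0.2]
opening: 0.689
finger_force: 0.0
```

carry_out(
  plan=[
    {"rot": [0, 0, 0], "xyz": [0.03, 0, -0.02], "grip": 80},
    {"rot": [0, 0, 0], "xyz": [0.06, 0, -0.03], "grip": 80},
    {"rot": [0, 0, 0], "xyz": [0.09, 0, -0.03], "grip": 80},
    {"rot": [0, 0, 0], "xyz": [0.12, 0, -0.03], "grip": 80},
    {"rot": [0, 0, 0], "xyz": [0.15, 0, -0.03], "grip": 80},
    {"rot": [0, 0, 0], "xyz": [0.17, 0, -0.03], "grip": 80},
    {"rot": [0, 0, 0], "xyz": [0.17, 0, -0.03], "grip": 80},
    {"rot": [0, 0, 0], "xyz": [0.17, 0, -0.03], "grip": 80},
  ],
)

```text
clock: 17.55
tool_pos: [0.4605, 0.0067, 0.2466]
eef_rot: [0.617, 0.787, 0.0, 0.0]
contact_force: [-0.0, -1.5, -0.1]
opening: 0.684
finger_force: 0.0
```

```bash
python3 - <<'E'
from h import *
s=r.get_state(); print(s['clock'],s['tool_pos'],s['contact_force'])
t=snap('top'); w=snap('side')
cv2.imwrite('pics/p5.png',cv2.cvtColor(np.hstack([cv2.resize(t[80:260,330:560],(400,313)),cv2.resize(w[60:240,220:450],(400,313))]),cv2.COLOR_RGB2BGR))
E
```

```text
17.55 [0.46051587 0.00665448 0.24662022] [-0.03032544 -1.51103148 -0.06494515]
```

View pics/p5.png

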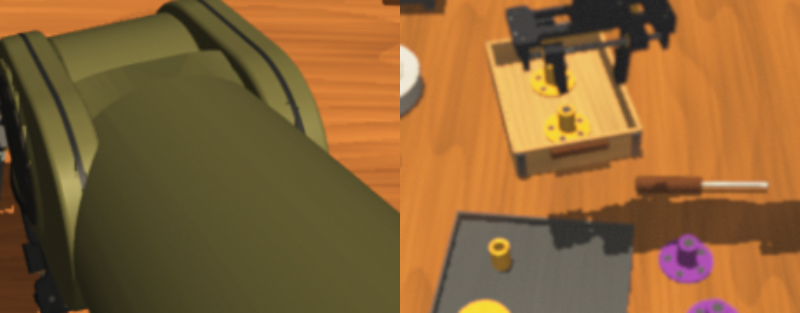

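The side view (right panel) shows both flanges flat and hub up, side by side in the tote at (553,78) and (567,125). Sleeve and blank are still in the tray, and the gripper is clear.

```bash
python3 -c "
from h import *
print(r.finish_job())"
```

```text
the job is handed in; nothing more can be done
None
```

Both flanges lie flat, hub up, side by side in the tote, the blank is still in the tray, and the job was handed in at about 17.6 s of the 64 s limit.

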